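Set and lock the depth ring of a luthier's router jig

ROBOT

A 6-joint arm with a two-finger parallel gripper is mounted at the origin on the work surface. World frame = base frame: x ahead of the robot, y to its left, z up, the work surface at z = 0. Lengths are in m, angles in rad, forces in N, time in s.
With the tool pointing down it reaches from about 0.35 to 0.875 m from the base axis. Payload 15.5 kg.
Tool frame: the origin (TCP) lies at the centre of the arm's flange, where the gripper is bolted on; the fingertips stand 173 mm ahead of it and the grasp point (between the pads) lies ahead of it (env.tcp_to_grasp is the z of the grasp point in the tool frame, in m); z points along the fingers, y is the direction in which the jaws open and shut (so a half turn about z gives the same grasp; the last joint's range is limited). The gripper opens to 85 mm and grips with 20 to 120 N. Pads are 22 mm wide; open, the fingers measure 114 mm over their backs; the gripper's body (76 mm by 85 mm) begins 54 mm behind the grasp point. The pads swing forward as they close: fully open they stand 13 mm farther back than shut.
Start: joints at [-1.28, 0.494, 1.345, -0, 1.302, -0.096], TCP at [0.235, -0.579, 0.405] pointing down, gripper open.
Joint ranges: [-2.91, 2.91], [-0.82, 2.16], [0.22, 2.67], [-1.22, 4.37], [0.12, 2.79], [-3.08, 3.08]. Speed limits (rad/s): [1.89, 1.89, 2.57, 3.01, 3.01, 3.01].

INTERFACE

Orientations are given as a unit quaternion [w, x, y, z].
In Python, from bench import sensors, optics, env gives the robot as it stands.
- The arm moves only by the tool carry_out, never from a script. Its argument "steps" is a list of rows, each an object with "delta_pos": the shift along the tool's x, y, z in mm, a list of three; "yaw": the turn about the tool's z in degrees. In form: [{"delta_pos": [dx, dy, dz], "yaw": yaw}, ...]. A call has 1 to 8 rows; each row is the pose to reach, as a shift and turn from the pose measured when the call began, along the tool's axes at that moment; what a row does not reach only later rows make up. A row lasts 1/8 s, in which the tool goes at most 62.5 mm and 10.7 degrees, less where a joint would pass 70% of its speed; a pose out of reach is approached as far as the arm can. A call with a gripper value outside its range is refused whole. "claw" is the finger opening in mm, from 0 to 85.4, set as the call begins (left out, the last holds). The fingers move at their own pace and stop on an object; "squeeze" is the grip in N (left out, the last holds). Time passes only in rows, so rows that repeat a pose let the fingers close. It gives the time, the measured TCP pose, the force and the opening at its end, in the units of the state.
- sensors.state(): the state, without advancing time (a new reading comes with each control period).
- optics.snapshot(name): name is "scene" or "top" or "wrist"; returns the picture (400x640x3 uint8, blue, green, red); there is no depth.
- optics.camera_params(name): a dict with "mtx" (3x3 intrinsics, pixels), "extrinsics" (4x4, takes a point from camera to world coordinates); the wrist camera has in their place "mount" (4x4, takes a point from camera to tool coordinates, whose origin is the TCP and whose axes are the flange's). Camera axes: x right, y down, z forward; pixel columns grow to the right and rows downward; lengths in m; the calibration is good to about 2 mm. A picture is of the moment at which its call begins: read the wrist's pose just before it. camera_params takes no time and is no camera call.
- env.job_done(): hands the job in, once; it reports no verdict.
The state is a dict: "time_s": time; "q": joint angles; "qvel": joint speeds; "joint_torque": joint torques, N m; "tool_pos": TCP position; "ee_rot": TCP orientation; "wrist_force": force on the tool from outside, world axes, zero at the start; "ft_torque": the same for the moment, N m; "gripper_width": opening from 0.0 (shut) to 1.0 (fully open).
Only numpy, scipy, OpenCV 4.12 (cv2) and the standard library are available. Lean on these libraries where they do the work, as an engineer would, in place of code of your own. Each camera call takes 0.05 s, during which the arm holds its last target. There are 200 camera calls.

TASK

Set the routing depth on the router jig: grip the slim knurled ring by its rim and turn it clockwise (seen from above), gently, until its lug bears on the tall stop pin, pressing it there for a good half second with a light but definite push of about 10 N (16 N would bend the pin), without touching the fixed rings above and below it, the lug or the pin. Then swing the black-knobbed lock lever counter-clockwise all the way to its end, let go and move clear, with the lug still against the upright pin and nothing else on the bench disturbed.

Things in the scene. Friction and masses are not known exactly. Their poses are not given: they have to be found in the camera images.
- ring_center (a point): The slim depth ring: steel, knurled, 60 mm in diameter, 12 mm high, between two fixed rings. This point is on its vertical axis, half-way up it, 44.5 mm above the bench. It turns only clockwise from its start (0.3 to 1.3 rad to the pin; counter-clockwise it meets an end stop within 0.25 rad), with a drag of 0.12 N m, and stays where left.
- lower_ring: The fixed steel ring just under the depth ring, 66 mm in diameter, 8 mm high; origin at the centre of its underside, 30 mm above the bench. Its top is 0.5 mm below the depth ring's underside. Must not be touched (1.5 N counts).
- upper_ring: The fixed steel ring just above the depth ring, 52 mm in diameter, 15 mm high, and what it carries: a collet 30 mm in diameter, 12 mm high, and a stub 8 mm thick, 14 mm high. Origin at the centre of its underside, 51 mm above the bench, 0.5 mm above the depth ring's top. Must not be touched (1.5 N counts).
- jig: The fixed aluminium base of it all: a plate 130 x 130 mm, 30 mm high, with a tongue 16 mm high and 100 mm wide towards its -y, for the lever, ending 177.5 mm from the axis. Origin on the depth ring's axis, on the bench. In the plate are three holes; those without the tall pin hold short plugs that end 2.5 mm above the plate, under the lug's path.
- stop_lug: The lug of the depth ring: a plain steel finger 8 mm wide, 9 mm high, sticking out radially from the rim to 51.5 mm from the ring's axis. Its origin is in it, 46 mm from the axis, half-way up, 44.5 mm above the bench. It turns with the ring. Not to be pushed by the robot (1.5 N counts).
- stop_pin: The tall stop pin: a loose eccentric steel pin 10 mm thick, 56 mm long, in one of three holes with 1 mm play, 46 mm from the ring's axis, clockwise of the lug. Its head (top 29.5 mm) is 2 mm off the shank's axis, turned to any side. Origin at its foot's centre, 6 mm above the bench. Pressed, it leans 1 to 3 mm at the lug before it bears. The robot must not touch it (1.5 N counts).
- pin_side (a point): The point on the stop pin's shank axis at the lug's height, 44.5 mm above the bench; the pin ends 17.5 mm above it. When the lug touches the pin's head, this point and the lug's origin are 7 to 11 mm apart. For 10 N on the pin the ring needs about 0.46 N m on top of its drag. Over 16 N bends the pin.
- lever_knob (a point): The black upright knob at the end of the lock lever: a cylinder 14 mm in diameter, its top 12 mm above this point and its underside 24 mm below it. This point is on its axis, 50 mm above the bench, 55 mm from the lever's pivot axis, and moves with the lever.
- lever_pivot (a point): A point on the vertical axis of the lock lever, 50 mm above the bench, 105 mm from the ring's axis; the lever's boss here is 24 mm in diameter and ends 10 mm below this point. The lever arm, 14 mm wide, runs to the knob 16 to 24 mm below this height.
- lock_lever (a joint): Angle of the lock lever in rad: starts at 0 to 0.2 (unlocked), grows counter-clockwise seen from above, ends against its stop at 1.1 (locked; over 0.97 counts). It needs about 3.3 N at the knob and stays where it is left.

How it is judged:
On the way, in this order (a step that is already met when the one before it is completed fails the run):
1. the lug is pressed against the stop pin with at least 5 N for 0.3 s (contact force between stop_lug and stop_pin above 5 N and horizontal distance between stop_lug and pin_side below 0.0135 m), for 0.3 s.
2. the lock lever is swung home, with the lug still at the pin (value of joint lock_lever above 0.97 rad and horizontal distance between stop_lug and pin_side below 0.0135 m), for 0.2 s.
At the end, for the whole second after the job is handed in: The lug stands at the stop pin (lug point within 13.5 mm of the pin's shank axis, 7 to 11 mm being contact), the pin is upright in its hole (within 0.12 rad) and the lock lever is at rest past 0.97 rad (all of step 2 and angle between pin_side's own z axis and vertical below 0.12 rad and velocity of joint lock_lever below 0.05 rad/s); the robot touches nothing.
It fails at once if the robot touches the fixed ring above or below the depth ring (over 1.5 N) (contact force between any of the arm, the fingers and upper_ring above 1.5 N or contact force between any of the arm, the fingers and lower_ring above 1.5 N).
It fails at once if the robot pushes the lug or the stop pin itself (over 1.5 N) (contact force between any of the arm, the fingers and stop_lug above 1.5 N or contact force between any of the arm, the fingers and stop_pin above 1.5 N).
It fails at once if the lug presses the stop pin with more than 16 N (contact force between stop_lug and stop_pin above 16 N).
It fails at once if a bystander is moved by more than 20 mm (distance of any of spanner, spare_ring, brace, bit, glue, tray, driver from where it was at the start of the episode above 0.02 m).
It also fails if it takes over 64 s, if anything falls off the work surface, if the arm or the gripper's body presses on something with over 40 N, if the wrist force passes 120 N, or if a joint passes its speed limit or range.

## Working session

There is one attempt and no reset: what is moved stays moved. The work goes in short steps, Python scripts to look and compute and a tool call to move; the robot and the scene stay as the last step left them, time stands still between calls to the robot, and variables do not carry over. Pictures are saved under pics/ and viewed, about 8 in all and at most 12, crops included, and the job is handed in when it is done.

Besides the shell and the picture viewer there is one more tool, called after "Request:" as a command line: name --argument value ..., lists and objects as JSON in quotes. carry_out: Moves the arm, as the interface text tells. Its arguments: {"type":"object","properties":{"steps":{"type":"array","items":{"type":"object","properties":{"delta_pos":{"type":"array","items":{"type":"number"}},"yaw":{"type":"number"}}}},"claw":{"type":"number"},"squeeze":{"type":"number"}},"required":["steps"]}

```bash
mkdir -p pics; ls; cat > h.py <<'E'
import numpy as np, cv2
from bench import sensors, optics, env
from scipy.spatial.transform import Rotation as R
def T():
    s=sensors.state(); M=np.eye(4); w,x,y,z=s["ee_rot"]
    M[:3,:3]=R.from_quat([x,y,z,w]).as_matrix(); M[:3,3]=s["tool_pos"]; return M
def ray(cam,uv,z,M=None):
    p=optics.camera_params(cam); E=np.array(p["extrinsics"]) if M is None else M@np.array(p["mount"])
    d=E[:3,:3]@np.linalg.inv(np.array(p["mtx"]))@np.array([uv[0],uv[1],1.]); o=E[:3,3]
    return o+d*(z-o[2])/d[2]
def proj(cam,P,M=None):
    p=optics.camera_params(cam); E=np.array(p["extrinsics"]) if M is None else M@np.array(p["mount"])
    c=np.linalg.inv(E)@np.append(P,1); u=np.array(p["mtx"])@c[:3]; return u[:2]/u[2]
E
python3 - <<'E'
from h import *
s=sensors.state(); print(s); print(env.tcp_to_grasp)
for n in ["top","scene","wrist"]:
    im=optics.snapshot(n); cv2.imwrite(f"pics/{n}0.png",im)
    print(n,optics.camera_params(n))
E
```

```text
pics
{'time_s': 0.0, 'q': array([-1.28052196e+00,  4.94181366e-01,  1.34614698e+00, -1.18116290e-05,
        1.30252695e+00, -9.55026116e-02]), 'qvel': array([ 2.17206517e-04,  5.26846992e-04,  1.79494971e-03,  2.44824689e-05,
       -1.18406462e-03,  1.71547391e-04]), 'joint_torque': array([-6.54813703e-03, -8.82172751e+01, -3.83869672e+01, -7.83512423e-04,
        9.77043179e-03,  1.02825720e-05]), 'tool_pos': array([ 0.23512826, -0.5789128 ,  0.40409589]), 'ee_rot': array([-6.27775025e-04,  9.81454126e-01,  1.91696115e-01, -6.70511182e-05]), 'wrist_force': array([-0.15315463, -0.36696754,  0.19565196]), 'ft_torque': array([-0.02791594, -0.01995705,  0.00217412]), 'gripper_width': 0.9992868551794073}
0.1547
top {'mtx': array([[459.76982899,   0.        , 318.20443656],
       [  0.        , 459.76982899, 205.12769653],
       [  0.        ,   0.        ,   1.        ]]), 'extrinsics': array([[-0.2682164 , -0.94423753,  0.19098548,  0.44276172],
       [-0.96335369,  0.26225262, -0.05633144,  0.08197948],
       [ 0.00310382, -0.19909559, -0.97997516,  0.71682444],
       [ 0.      
[... 294 characters left out ...]
   [ 0.90206594,  0.34288581, -0.26211897,  0.21357068],
       [-0.00585122, -0.59755017, -0.80181018,  0.58072065],
       [ 0.        ,  0.        ,  0.        ,  1.        ]])}
wrist {'mtx': array([[337.98476289,   0.        , 312.97789562],
       [  0.        , 337.98476289, 201.70329414],
       [  0.        ,   0.        ,   1.        ]]), 'mount': array([[-1.19362312e-03, -9.55963837e-01, -2.93482056e-01,
         7.46063553e-02],
       [ 9.99999277e-01, -1.18465638e-03, -2.08304388e-04,
        -5.79157368e-05],
       [-1.48543927e-04, -2.93482092e-01,  9.55964560e-01,
         3.16898101e-02],
       [ 0.00000000e+00,  0.00000000e+00,  0.00000000e+00,
         1.00000000e+00]])}
```

View pics/top0.png

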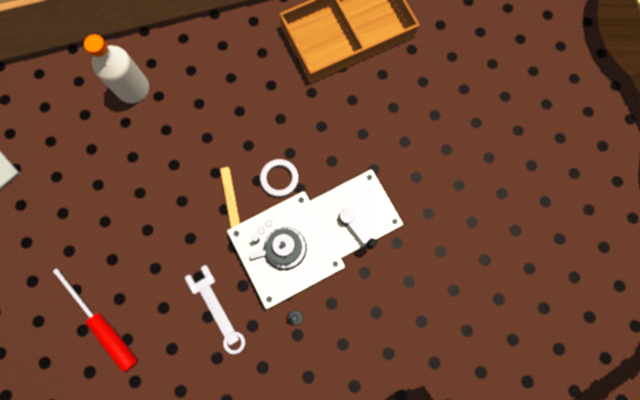

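View pics/scene0.png

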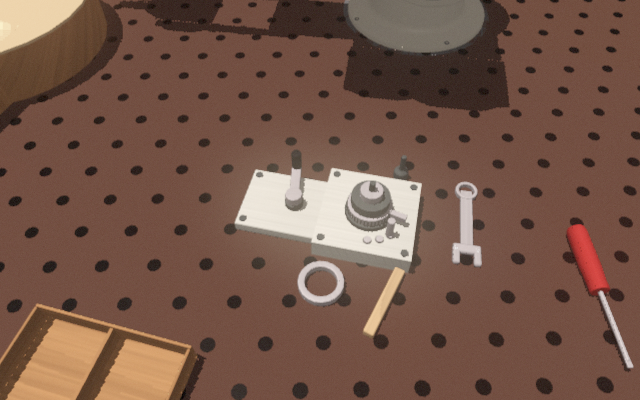

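The top view shows the jig at about (235–400, 170–305), the ring near (285, 247), the lug pointing left at (257, 254), pins at about (255–268, 225–238), and the lever pivot at (347, 216) with its knob at (371, 243). I'll enlarge it.

```bash
python3 - <<'E'
from h import *
a=cv2.imread("pics/top0.png")[160:310,225:410]; cv2.imwrite("pics/topc.png",cv2.resize(a,None,fx=4,fy=4,interpolation=cv2.INTER_CUBIC))
b=cv2.imread("pics/scene0.png")[140:280,230:430]; cv2.imwrite("pics/scenec.png",cv2.resize(b,None,fx=4,fy=4,interpolation=cv2.INTER_CUBIC))
E
```

```text
(no output)
```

View pics/topc.png

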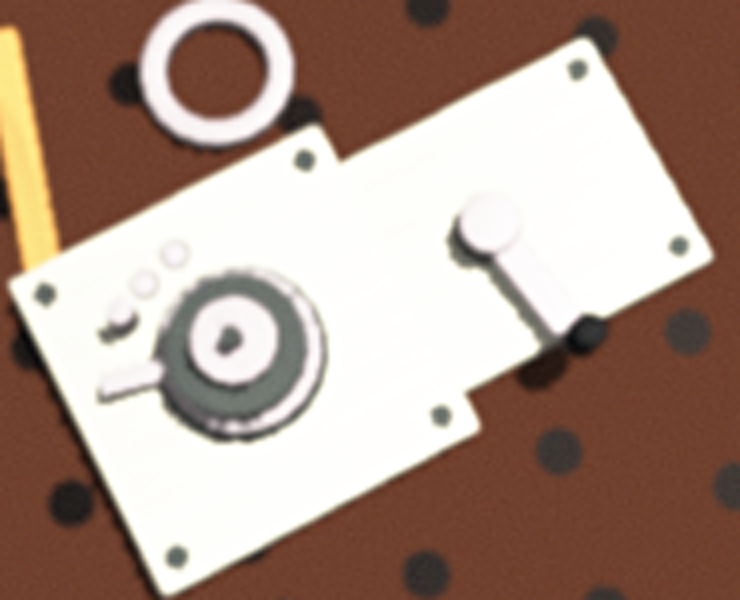

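View pics/scenec.png

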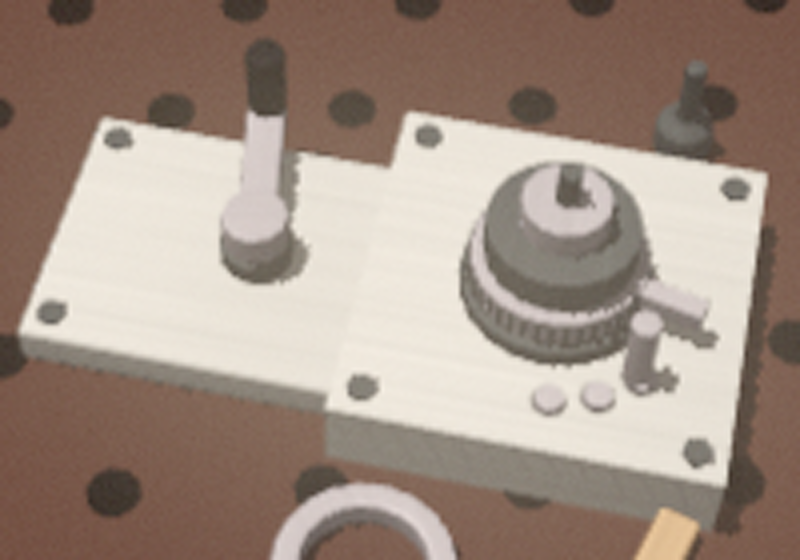

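```bash
python3 - <<'E'
from h import *
t=lambda x,y,z:ray("top",(225+x/4,160+y/4),z)[:2]
s=lambda x,y,z:ray("scene",(230+x/4,140+y/4),z)[:2]
cs=np.array([t(12,285,.03),t(165,595,.03),t(480,430,.03),t(320,127,.03)])
print("corners",cs.round(4),cs.mean(0)); 
sc=np.array([s(407,113,.03),s(767,172,.03),s(722,487,.03),s(327,410,.03)]);print(sc.round(4),sc.mean(0))
for n,v in dict(collet_t=t(233,338,.078),collet_s=s(567,200,.078),piv_t=t(490,223,.04),piv_s=s(256,215,.04),knob_t=t(590,328,.062),knob_s=s(265,50,.062),lugend_t=t(103,386,.049),lugend_s=s(707,305,.049),pin_t=t(122,312,.062),pin_s=s(647,323,.062),ton1=t(585,37,.016),ton2=t(712,258,.016)).items(): print(n,v.round(4))
d=cs[2]-cs[1]+cs[3]-cs[0]; print("dir -y local",np.degrees(np.arctan2(d[1],d[0])))
d=sc[0]-sc[1]+sc[3]-sc[2]; print("dir -y local",np.degrees(np.arctan2(d[1],d[0])))
E
```

```text
corners [[0.5743 0.1842]
 [0.4484 0.1568]
 [0.475  0.0295]
 [0.6022 0.0564]] [0.52498515 0.10671161]
[[0.4801 0.0328]
 [0.4508 0.1589]
 [0.5789 0.186 ]
 [0.6064 0.0612]] [0.52905564 0.10971523]
collet_t [0.5264 0.1072]
collet_s [0.5295 0.1096]
piv_t [0.5473 0.0052]
piv_s [0.5518 0.0082]
knob_t [ 0.4977 -0.0161]
knob_s [ 0.5003 -0.0135]
lugend_t [0.5259 0.1581]
lugend_s [0.5282 0.1606]
pin_t [0.5481 0.1437]
pin_s [0.5523 0.1471]
ton1 [ 0.6127 -0.0546]
ton2 [ 0.5149 -0.0762]
dir -y local -77.94619774416272
dir -y local -77.22608163069411
```

Lug at about 91° and tall pin at about 58° around the axis (0.5275, 0.108). First I'll move over free bench with the claw at 60 mm, to calibrate the fingertip height by touch.

Request:
carry_out --steps '[{"delta_pos":[388,-251,155],"yaw":-66},{"delta_pos":[388,-251,155],"yaw":-66},{"delta_pos":[388,-251,155],"yaw":-66},{"delta_pos":[388,-251,155],"yaw":-66},{"delta_pos":[388,-251,155],"yaw":-66},{"delta_pos":[388,-251,155],"yaw":-66},{"delta_pos":[388,-251,155],"yaw":-66},{"delta_pos":[388,-251,155],"yaw":-66}]' --claw 60 --squeeze 60

```text
time_s: 1.15
tool_pos: [0.5011, -0.1982, 0.2487]
ee_rot: [-0.001, 0.718, 0.696, 0.0]
wrist_force: [0.5, -0.9, 0.0]
gripper_width: 0.704
```

Request:
carry_out --steps '[{"delta_pos":[0,0,50]},{"delta_pos":[0,0,70]},{"delta_pos":[0,0,72]},{"delta_pos":[0,0,74]},{"delta_pos":[0,0,74]}]'

```text
schema error: expected keys delta_pos, yaw
```

Request:
carry_out --steps '[{"delta_pos":[0,0,50],"yaw":0},{"delta_pos":[0,0,70],"yaw":0},{"delta_pos":[0,0,72],"yaw":0},{"delta_pos":[0,0,74],"yaw":0},{"delta_pos":[0,0,74],"yaw":0}]'

```text
time_s: 1.78
tool_pos: [0.5013, -0.1985, 0.1756]
ee_rot: [0.0, 0.718, 0.696, 0.0]
wrist_force: [-0.3, 0.3, 0.2]
gripper_width: 0.703
```

Request:
carry_out --steps '[{"delta_pos":[0,0,1],"yaw":0},{"delta_pos":[0,0,2],"yaw":0},{"delta_pos":[0,0,3],"yaw":0},{"delta_pos":[0,0,4],"yaw":0},{"delta_pos":[0,0,4],"yaw":0}]'

```text
time_s: 2.4
tool_pos: [0.5012, -0.1984, 0.1714]
ee_rot: [-0.0, 0.718, 0.696, 0.0]
wrist_force: [0.5, -0.7, 0.5]
gripper_width: 0.701
```

Request:
carry_out --steps '[{"delta_pos":[0,0,1],"yaw":0},{"delta_pos":[0,0,2],"yaw":0},{"delta_pos":[0,0,3],"yaw":0},{"delta_pos":[0,0,3],"yaw":0}]'

```text
time_s: 2.9
tool_pos: [0.5012, -0.1984, 0.1684]
ee_rot: [-0.0, 0.718, 0.696, 0.0]
wrist_force: [0.1, -0.2, -0.3]
gripper_width: 0.708
```

Request:
carry_out --steps '[{"delta_pos":[0,0,1],"yaw":0},{"delta_pos":[0,0,1],"yaw":0},{"delta_pos":[0,0,2],"yaw":0},{"delta_pos":[0,0,2],"yaw":0}]'

```text
time_s: 3.4
tool_pos: [0.5011, -0.1983, 0.1681]
ee_rot: [0.0, 0.718, 0.696, 0.001]
wrist_force: [-8.0, 4.6, 44.0]
gripper_width: 0.709
```

Request:
carry_out --steps '[{"delta_pos":[0,0,-60],"yaw":0},{"delta_pos":[40,2,-110],"yaw":0},{"delta_pos":[307,17,-130],"yaw":0},{"delta_pos":[307,17,-130],"yaw":0},{"delta_pos":[307,17,-130],"yaw":0},{"delta_pos":[307,17,-130],"yaw":0},{"delta_pos":[307,17,-130],"yaw":0},{"delta_pos":[307,17,-130],"yaw":0}]' --claw 72

```text
time_s: 4.4
tool_pos: [0.5277, 0.1088, 0.2982]
ee_rot: [0.001, 0.718, 0.696, 0.001]
wrist_force: [-0.7, -0.2, 0.0]
gripper_width: 0.843
```

```bash
python3 - <<'E'
from h import *
M=T(); np.save("M1",M); im=optics.snapshot("wrist"); cv2.imwrite("pics/w1f.png",im)
c=proj("wrist",[.5275,.1083,.05],M); print(M.round(4),c)
u0,v0=int(c[0])-100,max(0,int(c[1])-75); print(u0,v0)
cv2.imwrite("pics/w1.png",cv2.resize(im[v0:v0+150,u0:u0+200],None,fx=4,fy=4,interpolation=cv2.INTER_CUBIC))
E
```

```text
[[ 2.990e-02  9.996e-01  1.500e-03  5.277e-01]
 [ 9.996e-01 -2.990e-02 -1.000e-04  1.088e-01]
 [-0.000e+00  1.500e-03 -1.000e+00  2.982e-01]
 [ 0.000e+00  0.000e+00  0.000e+00  1.000e+00]] [312.6864981  214.21556915]
212 139
```

View pics/w1.png

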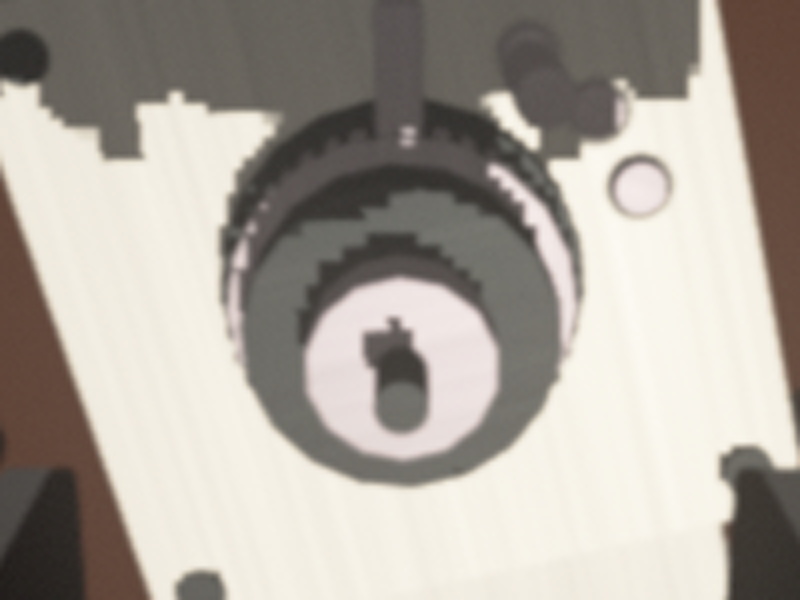

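```bash
python3 - <<'E'
from h import *
M=np.load("M1.npy"); w=lambda x,y,z:ray("wrist",(212+x/4,139+y/4),z,M)[:2]
for n,v in dict(collet=w(402,368,.078),stub=w(402,405,.092),upL=w(245,337,.066),upR=w(560,337,.066),dL=w(228,290,.0505),dR=w(581,290,.0505),upbot=w(402,487,.066),lug=w(398,0,.049),lugroot=w(398,130,.049),pintop=w(548,98,.062),pinfoot=w(528,45,.03),plug1=w(600,108,.0325),plug2=w(640,186,.0325)).items():
    d=v-np.array([.5275,.1083]);print(n,v.round(4),np.hypot(*d).round(4),np.degrees(np.arctan2(d[1],d[0])).round(1))
E
```

```text
collet [0.5273 0.1074] 0.0009 -101.3
stub [0.5273 0.1075] 0.0008 -103.3
upL [0.5025 0.1086] 0.025 179.3
upR [0.5523 0.107 ] 0.0249 -2.9
dL [0.4981 0.1113] 0.0295 174.1
dR [0.5576 0.1095] 0.0301 2.2
upbot [0.5265 0.0816] 0.0267 -92.1
lug [0.5283 0.1586] 0.0503 89.1
lugroot [0.5276 0.1376] 0.0293 89.7
pintop [0.5508 0.1446] 0.0432 57.2
pinfoot [0.5507 0.148 ] 0.0459 59.7
plug1 [0.563  0.1369] 0.0456 38.8
plug2 [0.5703 0.1225] 0.0451 18.4
```

Request:
carry_out --steps '[{"delta_pos":[-1.1,-0.3,30],"yaw":0},{"delta_pos":[-1.1,-0.3,60],"yaw":0},{"delta_pos":[-1.1,-0.3,80],"yaw":0},{"delta_pos":[-1.1,-0.3,89],"yaw":0},{"delta_pos":[-1.1,-0.3,89],"yaw":0}]'

```text
time_s: 5.08
tool_pos: [0.5274, 0.1057, 0.2088]
ee_rot: [0.0, 0.718, 0.696, -0.0]
wrist_force: [-0.5, -1.0, -0.1]
gripper_width: 0.847
```

```bash
python3 - <<'E'
from h import *
print(sensors.state())
im=optics.snapshot("scene"); cv2.imwrite("pics/s2.png",cv2.resize(im[90:270,260:480],None,fx=3.6,fy=3.3,interpolation=cv2.INTER_CUBIC))
E
```

```text
{'time_s': 5.075, 'q': array([ 8.69443824e-02,  6.46959925e-01,  1.74714662e+00, -6.31166232e-04,
        7.47243742e-01,  1.19688967e-01]), 'qvel': array([ 0.01024705, -0.01978186, -0.00946635,  0.00134266,  0.01332556,
        0.00276148]), 'joint_torque': array([-3.32502108e-01, -8.09024262e+01, -1.92576402e+01, -1.51720288e-02,
       -3.90647901e-01, -2.14709697e-02]), 'tool_pos': array([0.52742595, 0.10572889, 0.20883153]), 'ee_rot': array([ 2.42907063e-04,  7.18427438e-01,  6.95601866e-01, -4.11555849e-05]), 'wrist_force': array([-0.46665534, -1.03418153, -0.0970969 ]), 'ft_torque': array([-0.04133181, -0.0374849 , -0.00057704]), 'gripper_width': 0.8472245391587663}
```

View pics/s2.png

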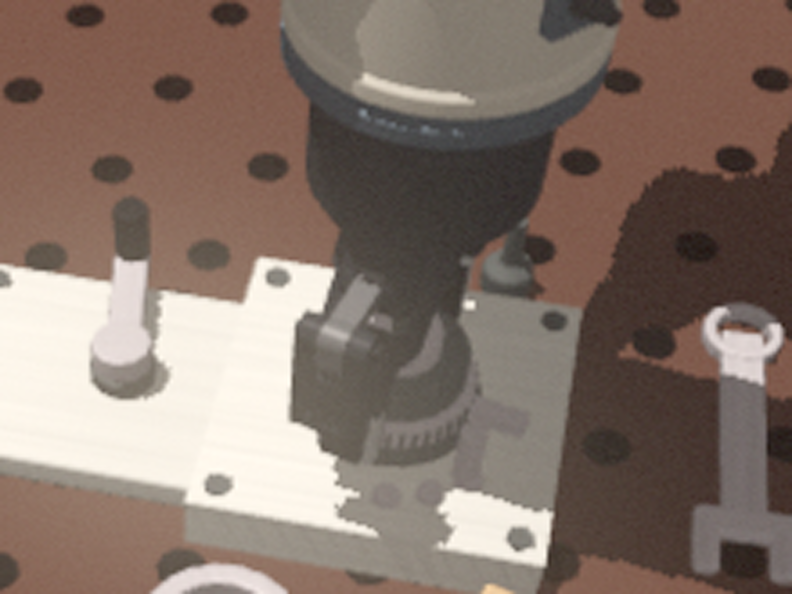

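The fingers straddle the ring at the right height, clear of lug and pin. I'll correct the y offset by 2 mm, then close.

Request:
carry_out --steps '[{"delta_pos":[2,0,0],"yaw":0},{"delta_pos":[2,0,0],"yaw":0},{"delta_pos":[2,0,0],"yaw":0}]'

```text
time_s: 5.5
tool_pos: [0.5277, 0.1081, 0.2097]
ee_rot: [0.001, 0.718, 0.696, 0.001]
wrist_force: [-0.6, 0.4, 0.9]
gripper_width: 0.845
```

Request:
carry_out --steps '[{"delta_pos":[0,0,0],"yaw":0},{"delta_pos":[0,0,0],"yaw":0},{"delta_pos":[0,0,0],"yaw":0},{"delta_pos":[0,0,0],"yaw":0}]' --claw 50 --squeeze 50

```text
time_s: 6.0
tool_pos: [0.5273, 0.1081, 0.2102]
ee_rot: [0.0, 0.718, 0.696, 0.0]
wrist_force: [-5.0, -0.9, 13.5]
gripper_width: 0.676
```

```bash
python3 - <<'E'
from h import *
s=sensors.state(); print(s["time_s"],s["tool_pos"],s["wrist_force"],s["ft_torque"],s["gripper_width"]*85.4,s["q"][5])
E
```

```text
6.0 [0.52729844 0.10812682 0.210156  ] [-5.03687936 -0.8874644  13.45363157] [-0.00954461  0.93067756 -0.03383376] 57.703271405904026 0.12341712648724946
```

Request:
carry_out --steps '[{"delta_pos":[0,0,0],"yaw":1},{"delta_pos":[0,0,0],"yaw":2},{"delta_pos":[0,0,0],"yaw":3},{"delta_pos":[0,0,0],"yaw":4},{"delta_pos":[0,0,0],"yaw":5},{"delta_pos":[0,0,0],"yaw":6},{"delta_pos":[0,0,0],"yaw":7},{"delta_pos":[0,0,0],"yaw":8}]'

```text
time_s: 7.0
tool_pos: [0.5273, 0.1081, 0.2103]
ee_rot: [0.001, 0.765, 0.644, 0.0]
wrist_force: [-1.0, -0.2, 5.6]
gripper_width: 0.675
```

```bash
cat > st.py <<'E'
from h import *
s=sensors.state(); M=T(); print(s["time_s"],s["tool_pos"].round(4),"F",s["wrist_force"].round(2),"M",s["ft_torque"].round(3),"w",(s["gripper_width"]*85.4).round(2),"q6",s["q"][5].round(4),"tau6",s["joint_torque"][5].round(3),"ydir",np.degrees(np.arctan2(M[1,1],M[0,1])).round(2))
E
python3 st.py
```

```text
Traceback (most recent call last):
  File "st.py", line 2, in <module>
    s=sensors.state(); M=T(); print(s["time_s"],s["tool_pos"].round(4),"F",s["wrist_force"].round(2),"M",s["ft_torque"].round(3),"w",(s["gripper_width"]*85.4).round(2),"q6",s["q"][5].round(4),"tau6",s["joint_torque"][5].round(3),"ydir",np.degrees(np.arctan2(M[1,1],M[0,1])).round(2))
                                                                                                                                     ^^^^^^^^^^^^^^^^^^^^^^^^^^^^^^^
AttributeError: 'float' object has no attribute 'round'
```

```bash
sed -i 's/(s\["gripper_width"\]\*85.4).round(2)/round(s["gripper_width"]*85.4,2)/' st.py; python3 st.py
```

```text
7.0 [0.5273 0.1081 0.2103] F [-1.01 -0.21  5.64] M [-0.104  0.231  0.112] w 57.66 q6 0.2641 tau6 -0.34 ydir -9.87
```

Request:
carry_out --steps '[{"delta_pos":[0,0,0],"yaw":1},{"delta_pos":[0,0,0],"yaw":2},{"delta_pos":[0,0,0],"yaw":3},{"delta_pos":[0,0,0],"yaw":4},{"delta_pos":[0,0,0],"yaw":5},{"delta_pos":[0,0,0],"yaw":5}]'

```text
time_s: 7.75
tool_pos: [0.5274, 0.1081, 0.2103]
ee_rot: [0.001, 0.793, 0.609, 0.001]
wrist_force: [-0.4, -1.5, 3.4]
gripper_width: 0.677
```

```bash
python3 st.py
```

```text
7.75 [0.5274 0.1081 0.2103] F [-0.38 -1.47  3.43] M [-0.192  0.026 -0.121] w 57.8 q6 0.3518 tau6 0.197 ydir -14.9
```

Request:
carry_out --steps '[{"delta_pos":[0,0,0],"yaw":0.5},{"delta_pos":[0,0,0],"yaw":1},{"delta_pos":[0,0,0],"yaw":1.5},{"delta_pos":[0,0,0],"yaw":2}]'

```text
time_s: 8.25
tool_pos: [0.5274, 0.1081, 0.2103]
ee_rot: [0.001, 0.803, 0.595, 0.001]
wrist_force: [-0.6, -1.3, 4.3]
gripper_width: 0.675
```

```bash
python3 st.py
```

```text
8.25 [0.5274 0.1081 0.2103] F [-0.59 -1.34  4.26] M [-0.227  0.035  0.135] w 57.61 q6 0.3872 tau6 -0.11 ydir -16.92
```

Request:
carry_out --steps '[{"delta_pos":[0,0,0],"yaw":0.5},{"delta_pos":[0,0,0],"yaw":1},{"delta_pos":[0,0,0],"yaw":1.5}]'

```text
time_s: 8.62
tool_pos: [0.5274, 0.1081, 0.2103]
ee_rot: [0.001, 0.811, 0.585, 0.001]
wrist_force: [-0.7, -0.4, 3.9]
gripper_width: 0.671
```

```bash
python3 st.py
```

```text
8.625 [0.5274 0.1081 0.2103] F [-0.69 -0.4   3.89] M [-0.193 -0.012  0.158] w 57.29 q6 0.414 tau6 -0.108 ydir -18.46
```

Request:
carry_out --steps '[{"delta_pos":[0,0,0],"yaw":0.5},{"delta_pos":[0,0,0],"yaw":1},{"delta_pos":[0,0,0],"yaw":1.5}]'

```text
time_s: 9.0
tool_pos: [0.5275, 0.1081, 0.2103]
ee_rot: [0.001, 0.819, 0.574, 0.001]
wrist_force: [-0.0, -1.6, 2.6]
gripper_width: 0.674
```

```bash
python3 st.py
```

```text
9.0 [0.5275 0.1081 0.2103] F [-0.01 -1.63  2.6 ] M [-0.255  0.048  0.087] w 57.59 q6 0.4408 tau6 -0.108 ydir -19.99
```

Request:
carry_out --steps '[{"delta_pos":[0,0,0],"yaw":0.5},{"delta_pos":[0,0,0],"yaw":1}]'

```text
time_s: 9.25
tool_pos: [0.5275, 0.1081, 0.2103]
ee_rot: [0.001, 0.824, 0.566, 0.001]
wrist_force: [0.6, -0.9, 3.0]
gripper_width: 0.678
```

```bash
python3 st.py
```

```text
9.25 [0.5275 0.1081 0.2103] F [ 0.6  -0.93  3.04] M [-0.224 -0.024  0.124] w 57.88 q6 0.4588 tau6 -0.098 ydir -21.03
```

Request:
carry_out --steps '[{"delta_pos":[0,0,0],"yaw":0.5},{"delta_pos":[0,0,0],"yaw":1}]'

```text
time_s: 9.5
tool_pos: [0.5275, 0.1081, 0.2103]
ee_rot: [0.001, 0.829, 0.559, 0.001]
wrist_force: [0.5, -1.4, 3.1]
gripper_width: 0.675
```

```bash
python3 st.py
```

```text
9.5 [0.5275 0.1081 0.2103] F [ 0.48 -1.38  3.11] M [-0.224  0.03   0.123] w 57.64 q6 0.4769 tau6 -0.096 ydir -22.06
```

Request:
carry_out --steps '[{"delta_pos":[0,0,0],"yaw":0.5},{"delta_pos":[0,0,0],"yaw":0.8}]'

```text
time_s: 9.75
tool_pos: [0.5275, 0.1081, 0.2103]
ee_rot: [0.001, 0.833, 0.553, 0.001]
wrist_force: [0.2, -0.9, 3.5]
gripper_width: 0.675
```

```bash
python3 st.py
```

```text
9.75 [0.5275 0.1081 0.2103] F [ 0.2  -0.85  3.49] M [-0.24   0.005  0.215] w 57.65 q6 0.4912 tau6 0.104 ydir -22.88
```

Request:
carry_out --steps '[{"delta_pos":[0,0,0],"yaw":0.5},{"delta_pos":[0,0,0],"yaw":0.5}]'

```text
time_s: 10.0
tool_pos: [0.5275, 0.1081, 0.2103]
ee_rot: [0.001, 0.836, 0.549, 0.001]
wrist_force: [0.1, -1.6, 4.2]
gripper_width: 0.674
```

```bash
python3 st.py
```

```text
10.0 [0.5275 0.1081 0.2103] F [ 0.07 -1.56  4.25] M [-0.27  -0.011  0.068] w 57.54 q6 0.5002 tau6 0.216 ydir -23.39
```

Request:
carry_out --steps '[{"delta_pos":[0,0,0],"yaw":0.5},{"delta_pos":[0,0,0],"yaw":0.5}]'

```text
time_s: 10.25
tool_pos: [0.5275, 0.1081, 0.2103]
ee_rot: [0.001, 0.838, 0.545, 0.001]
wrist_force: [0.5, -1.5, 3.0]
gripper_width: 0.676
```

```bash
python3 st.py
```

```text
10.25 [0.5275 0.1081 0.2103] F [ 0.46 -1.5   3.04] M [-0.25   0.036  0.286] w 57.7 q6 0.5091 tau6 0.345 ydir -23.91
```

```bash
cat > avg.py <<'E'
from h import *
L=[]
for i in range(6):
    s=sensors.state(); L.append([*s["ft_torque"],*s["wrist_force"],s["joint_torque"][5],s["q"][5]]); optics.snapshot("wrist")
L=np.array(L); print("Mz",L[:,2].round(3),"mean",L.mean(0).round(3),"tau6",L[:,6].round(3),s["time_s"])
E
python3 avg.py
```

```text
Mz [0.286 0.17  0.211 0.201 0.181 0.213] mean [-2.660e-01 -1.000e-03  2.100e-01  1.180e-01 -1.551e+00  3.611e+00
  2.300e-01  5.090e-01] tau6 [0.345 0.249 0.209 0.196 0.192 0.191] 10.5
```

Request:
carry_out --steps '[{"delta_pos":[0,0,0],"yaw":0.5}]'

```text
time_s: 10.68
tool_pos: [0.5275, 0.1081, 0.2103]
ee_rot: [0.001, 0.841, 0.542, 0.001]
wrist_force: [-0.6, -1.1, 3.9]
gripper_width: 0.676
```

```bash
python3 avg.py
```

```text
Mz [0.538 0.51  0.347 0.34  0.361 0.329] mean [-0.284  0.014  0.404 -0.342 -1.242  3.552  0.363  0.518] tau6 [0.173 0.234 0.567 0.449 0.388 0.367] 10.925
```

Request:
carry_out --steps '[{"delta_pos":[0,0,0],"yaw":0.5}]'

```text
time_s: 11.1
tool_pos: [0.5275, 0.1081, 0.2104]
ee_rot: [0.001, 0.843, 0.538, 0.001]
wrist_force: [-0.7, -1.6, 3.8]
gripper_width: 0.67
```

```bash
python3 avg.py
```

```text
Mz [0.721 0.717 0.514 0.572 0.582 0.573] mean [-0.261 -0.004  0.613 -0.247 -1.505  3.76   0.55   0.527] tau6 [0.363 0.419 0.753 0.636 0.576 0.554] 11.35
```

```bash
python3 avg.py; python3 avg.py; python3 st.py
```

```text
Mz [0.541 0.525 0.508 0.508 0.577 0.613] mean [-2.720e-01  3.000e-03  5.450e-01 -1.370e-01 -1.694e+00  3.846e+00
  5.500e-01  5.260e-01] tau6 [0.549 0.548 0.549 0.55  0.551 0.552] 11.65
Mz [0.56  0.555 0.545 0.496 0.574 0.589] mean [-2.780e-01  2.000e-03  5.530e-01 -3.800e-02 -1.181e+00  4.028e+00
  5.530e-01  5.260e-01] tau6 [0.552 0.552 0.553 0.553 0.553 0.554] 11.95
12.0 [0.5275 0.1081 0.2103] F [ 0.04 -1.92  3.34] M [-0.307  0.055  0.583] w 57.62 q6 0.5263 tau6 0.554 ydir -24.9
```

```bash
python3 - <<'E'
from h import *
im=optics.snapshot("wrist"); cv2.imwrite("pics/w2.png",im)
im=optics.snapshot("scene"); cv2.imwrite("pics/s3.png",cv2.resize(im[150:270,310:460],None,fx=5,fy=5,interpolation=cv2.INTER_CUBIC))
E
```

```text
(no output)
```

View pics/w2.png

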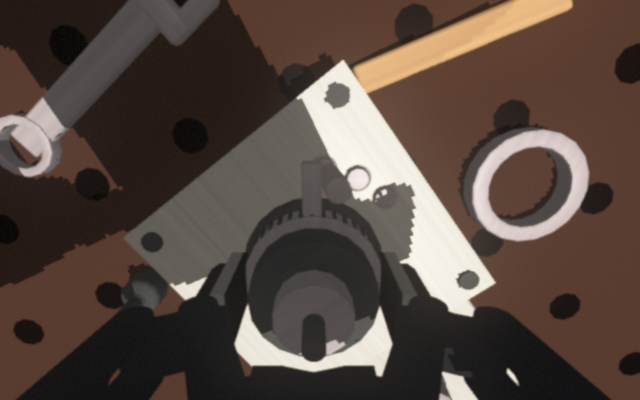

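The lug (312, 185) bears on the pin (325, 170), with about 0.55 N m held for 0.9 s. I'll release and rise.

Request:
carry_out --steps '[{"delta_pos":[0,0,0],"yaw":0},{"delta_pos":[0,0,0],"yaw":0},{"delta_pos":[0,0,0],"yaw":0},{"delta_pos":[0,0,0],"yaw":0},{"delta_pos":[0,0,-20],"yaw":0},{"delta_pos":[0,0,-60],"yaw":0},{"delta_pos":[0,0,-80],"yaw":0},{"delta_pos":[0,0,-80],"yaw":0}]' --claw 72

```text
time_s: 13.1
tool_pos: [0.5277, 0.1081, 0.2916]
ee_rot: [0.001, 0.843, 0.538, 0.002]
wrist_force: [-0.5, 0.1, -0.6]
gripper_width: 0.844
```

```bash
python3 st.py; python3 - <<'E'
from h import *
M=T(); np.save("M2",M); im=optics.snapshot("wrist"); 
c=proj("wrist",[.538,.15,.05],M); print(c)
u0,v0=int(c[0])-80,max(0,int(c[1])-50); print(u0,v0)
cv2.imwrite("pics/w3.png",cv2.resize(im[v0:v0+120,u0:u0+160],None,fx=5,fy=5,interpolation=cv2.INTER_CUBIC))
# lever plan
M=T(); piv=np.array([.5497,.0065]); 
k=np.array([.499,-.0148]); d=k-piv; print("knob r",np.hypot(*d),"ang",np.degrees(np.arctan2(d[1],d[0])))
E
```

```text
13.1 [0.5277 0.1081 0.2916] F [-0.5   0.12 -0.59] M [0.025 0.001 0.01 ] w 72.05 q6 0.5263 tau6 -0.0 ydir -24.9
[298.52753543 153.15235829]
218 103
knob r 0.05499254494929287 ang -157.2118306864462
```

View pics/w3.png

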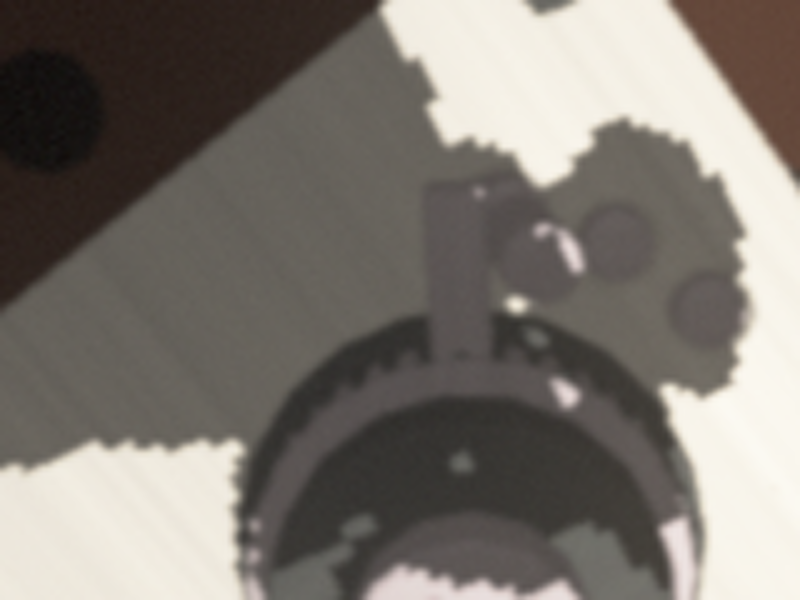

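The lug is still touching the pin after release. Next, the lever.

Request:
carry_out --steps '[{"delta_pos":[-124,26,0],"yaw":42.3},{"delta_pos":[-124,26,0],"yaw":42.3},{"delta_pos":[-124,26,0],"yaw":42.3},{"delta_pos":[-124,26,0],"yaw":42.3},{"delta_pos":[-124,26,0],"yaw":42.3},{"delta_pos":[-124,26,0],"yaw":42.3}]' --claw 36

```text
time_s: 13.9
tool_pos: [0.4986, -0.0151, 0.2899]
ee_rot: [0.0, 0.98, 0.2, 0.001]
wrist_force: [1.5, -0.7, -0.4]
gripper_width: 0.419
```

```bash
python3 st.py; python3 - <<'E'
from h import *
M=T(); im=optics.snapshot("wrist"); cv2.imwrite("pics/w4.png",im); print(proj("wrist",[.499,-.0148,.062],M),proj("wrist",[.5497,.0065,.04],M))
E
```

```text
13.9 [ 0.4986 -0.0151  0.2899] F [ 1.54 -0.68 -0.35] M [-0.04   0.054 -0.051] w 35.77 q6 1.0179 tau6 0.205 ydir -66.94
[312.63462547 223.67269129] [312.92403637 130.13234997]
```

View pics/w4.png

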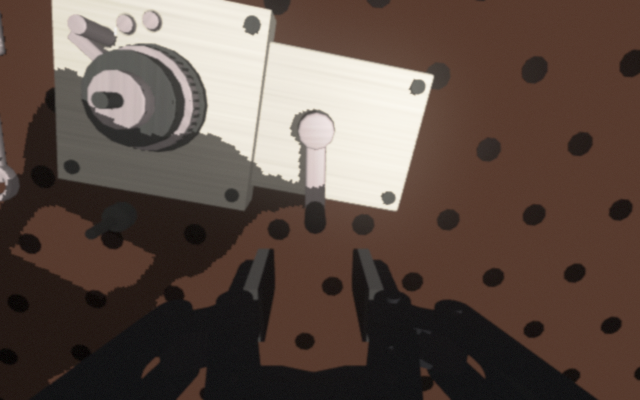

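Request:
carry_out --steps '[{"delta_pos":[0,1,30],"yaw":0},{"delta_pos":[0,1,60],"yaw":0},{"delta_pos":[0,1,75],"yaw":0},{"delta_pos":[0,1,75],"yaw":0}]'

```text
time_s: 14.45
tool_pos: [0.4991, -0.0159, 0.2145]
ee_rot: [-0.0, 0.98, 0.2, 0.0]
wrist_force: [0.2, 0.7, -0.4]
gripper_width: 0.424
```

Request:
carry_out --steps '[{"delta_pos":[0,0,0],"yaw":0},{"delta_pos":[0,0,0],"yaw":0},{"delta_pos":[0,0,0],"yaw":0}]' --claw 20 --squeeze 20

```text
time_s: 14.82
tool_pos: [0.4992, -0.0159, 0.215]
ee_rot: [0.0, 0.98, 0.2, 0.001]
wrist_force: [0.9, 0.1, -0.5]
gripper_width: 0.236
```

```bash
python3 st.py; python3 - <<'E'
from h import *
M=T(); piv=np.array([.5497,.0065,0]); p=M[:3,:3].T@(piv-M[:3,3])*1000; print(p)
for a in range(8,60,6):
    r=np.radians(a); q=np.array(p[:2]); d=-q; c,s=np.cos(r),np.sin(r)
    # ccw in world = -rot in tool
    print(a,(q+np.array([[c,s],[-s,c]])@d).round(1))
E
```

```text
14.825 [ 0.4992 -0.0159  0.215 ] F [ 0.89  0.1  -0.46] M [0.025 0.006 0.005] w 20.19 q6 1.0157 tau6 -0.009 ydir -66.9
[ 54.98109015  -0.9366386  215.08643097]
8 [0.7 7.6]
14 [ 1.9 13.3]
20 [ 3.6 18.7]
26 [ 6. 24.]
32 [ 8.9 29. ]
38 [12.2 33.7]
44 [16.1 37.9]
50 [20.4 41.8]
56 [25.  45.2]
```

Request:
carry_out --steps '[{"delta_pos":[0.4,5.7,0],"yaw":-6},{"delta_pos":[1.3,11.4,0],"yaw":-12},{"delta_pos":[3,17,0],"yaw":-18},{"delta_pos":[5.2,22.3,0],"yaw":-24},{"delta_pos":[7.9,27.4,0],"yaw":-30},{"delta_pos":[11,32.2,0],"yaw":-36},{"delta_pos":[14.7,36.5,0],"yaw":-42},{"delta_pos":[18.9,40.5,0],"yaw":-48}]'

```text
time_s: 15.82
tool_pos: [0.5318, -0.0458, 0.2151]
ee_rot: [-0.0, 0.813, 0.583, -0.0]
wrist_force: [-5.2, -2.1, 0.0]
gripper_width: 0.233
```

```bash
python3 st.py; python3 - <<'E'
from h import *
M=T(); piv=np.array([.5497,.0065,0]); p=M[:3,:3].T@(piv-M[:3,3])*1000; print(p)
for a in range(2,18,2):
    r=np.radians(a); q=np.array(p[:2]); d=-q; c,s=np.cos(r),np.sin(r)
    print(a,(q+np.array([[c,s],[-s,c]])@d).round(1))
E
```

```text
15.825 [ 0.5318 -0.0458  0.2151] F [-5.2  -2.12  0.02] M [-0.373  0.857  0.06 ] w 19.93 q6 0.1283 tau6 2.83 ydir -18.69
[ 55.31424947   0.35910279 215.06177125]
2 [0.  1.9]
4 [0.1 3.9]
6 [0.3 5.8]
8 [0.5 7.7]
10 [0.8 9.6]
12 [ 1.1 11.5]
14 [ 1.6 13.4]
16 [ 2.  15.3]
```

Request:
carry_out --steps '[{"delta_pos":[0,1.9,0],"yaw":-2},{"delta_pos":[0.1,3.9,0],"yaw":-4},{"delta_pos":[0.3,5.8,0],"yaw":-6}]'

```text
time_s: 16.2
tool_pos: [0.5371, -0.0474, 0.2151]
ee_rot: [-0.001, 0.78, 0.625, -0.001]
wrist_force: [-6.0, -1.7, -0.2]
gripper_width: 0.232
```

Request:
carry_out --steps '[{"delta_pos":[0,1,0],"yaw":-1},{"delta_pos":[0,1.9,0],"yaw":-2}]'

```text
time_s: 16.45
tool_pos: [0.539, -0.0479, 0.2151]
ee_rot: [-0.001, 0.769, 0.639, -0.001]
wrist_force: [-4.4, -0.8, -0.2]
gripper_width: 0.233
```

```bash
python3 st.py
```

```text
16.45 [ 0.539  -0.0479  0.2151] F [-4.36 -0.77 -0.19] M [-0.163  0.683 -0.058] w 19.86 q6 -0.0149 tau6 0.428 ydir -10.53
```

Request:
carry_out --steps '[{"delta_pos":[0,1,0],"yaw":-1},{"delta_pos":[0,1.9,0],"yaw":-2}]'

```text
time_s: 16.7
tool_pos: [0.5403, -0.0481, 0.215]
ee_rot: [-0.001, 0.757, 0.653, -0.001]
wrist_force: [-8.9, 1.0, 2.7]
gripper_width: 0.232
```

Request:
carry_out --steps '[{"delta_pos":[0,1,0],"yaw":-1},{"delta_pos":[0,1.5,0],"yaw":-1.5}]'

```text
time_s: 16.95
tool_pos: [0.5409, -0.048, 0.2148]
ee_rot: [-0.003, 0.748, 0.663, -0.002]
wrist_force: [-12.1, 1.4, 6.9]
gripper_width: 0.234
```

The force has risen, so the lever is at its stop. I'll back off, open and rise.

Request:
carry_out --steps '[{"delta_pos":[0,-3,0],"yaw":0},{"delta_pos":[0,-3,0],"yaw":0},{"delta_pos":[0,-3,0],"yaw":0},{"delta_pos":[0,-3,-30],"yaw":0},{"delta_pos":[0,-3,-80],"yaw":0},{"delta_pos":[0,-3,-120],"yaw":0},{"delta_pos":[-60,-3,-150],"yaw":0},{"delta_pos":[-60,-3,-150],"yaw":0}]' --claw 34

```text
time_s: 17.95
tool_pos: [0.532, -0.1099, 0.3671]
ee_rot: [-0.0, 0.749, 0.662, -0.001]
wrist_force: [-0.1, 0.3, -0.3]
gripper_width: 0.401
```

Request:
carry_out --steps '[{"delta_pos":[-100,0,0],"yaw":0},{"delta_pos":[-100,0,0],"yaw":0},{"delta_pos":[-100,0,0],"yaw":0},{"delta_pos":[-100,0,0],"yaw":0}]'

```text
time_s: 18.45
tool_pos: [0.5197, -0.2085, 0.3668]
ee_rot: [-0.001, 0.749, 0.662, -0.001]
wrist_force: [-0.5, 0.1, 0.1]
gripper_width: 0.403
```

```bash
python3 st.py; python3 - <<'E'
from h import *
im=optics.snapshot("scene"); b=im[120:280,220:440]; cv2.imwrite("pics/s5.png",cv2.resize(b,None,fx=3.6,fy=3.6,interpolation=cv2.INTER_CUBIC))
im=optics.snapshot("top"); b=im[160:310,225:410]; cv2.imwrite("pics/t5.png",cv2.resize(b,None,fx=4,fy=4,interpolation=cv2.INTER_CUBIC))
E
```

```text
18.45 [ 0.5197 -0.2085  0.3668] F [-0.45  0.1   0.11] M [-0.007 -0.016 -0.018] w 34.45 q6 -0.3643 tau6 -0.077 ydir -7.05
```

View pics/s5.png

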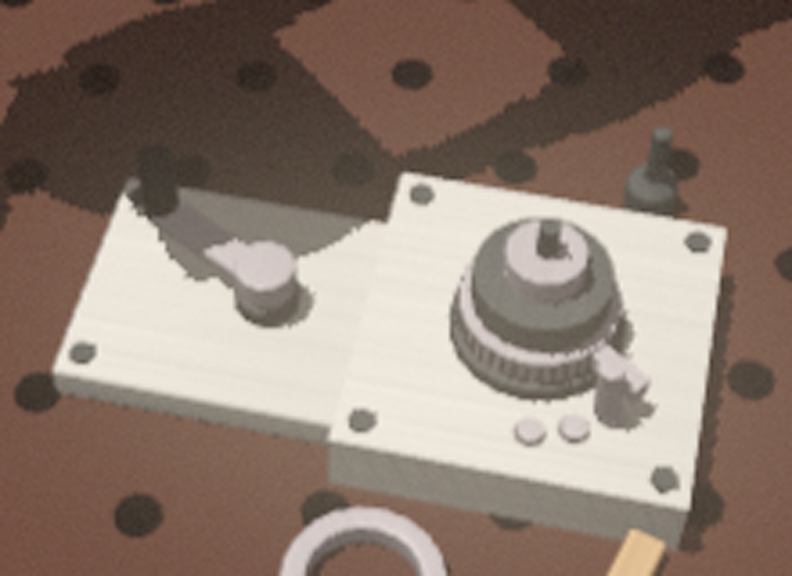

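View pics/t5.png

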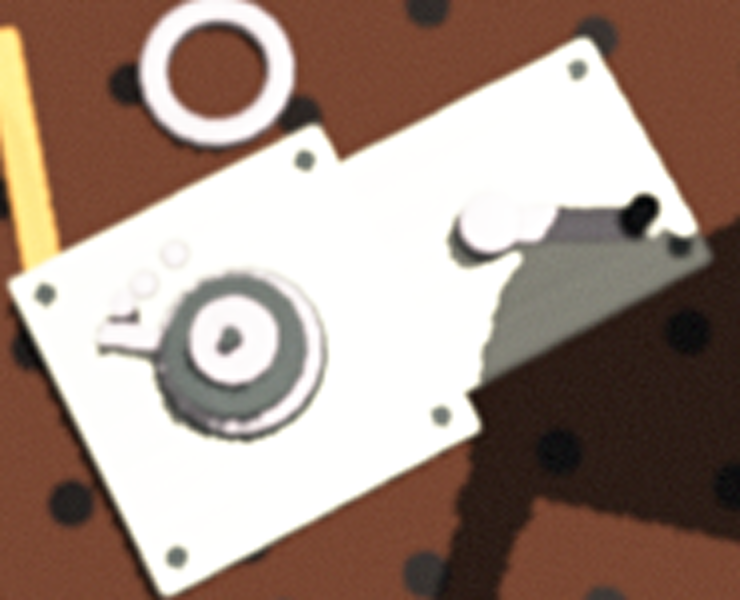

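```bash
python3 - <<'E'
from h import *
k=ray("top",(225+645/4,160+207/4),.062)[:2]; p=ray("top",(225+490/4,160+223/4),.04)[:2]; k0=ray("top",(225+590/4,160+328/4),.062)[:2]
a=lambda d:np.degrees(np.arctan2(d[1],d[0]))%360
print(k,a(k-p),a(k0-p),"swing rad",np.radians(a(k-p)-a(k0-p)),"lever est (zero at 192.4)",np.radians(a(k-p)-192.4))
env.job_done()
E
```

```text
[ 0.53454088 -0.04808751] 256.5095760160891 203.22068151635023 swing rad 0.9300666637683401 lever est (zero at 192.4) 1.1189231835383442
the job is handed in; nothing more can be done
```

The depth ring is set against the stop pin, the lock lever is home, and the job is handed in at about 18.5 s. No verdict is reported, and no check failed or disagreed.

- **Depth ring:** I gripped it by the rim at mid-height and turned it about 23° clockwise. I held it at about 0.55 N m for 0.9 s, which is roughly 9–10 N on the pin. The highest reading was 0.72 N m, about 13 N on the pin by my estimate. The force on the pin is worked out from wrist torque, not measured directly.
- **Lock lever:** I swung it counter-clockwise about 0.93 rad until the force rose to about 12 N at its stop. The final top image puts it at about 1.1 rad. That value assumes the lever's zero lies along the jig's -x axis.
- **Final pictures:** The lug is still at the upright pin, the arm is clear, and the bystanders in the cropped views are where they started. The tray, glue and driver were outside the last pictures, but the arm never went near them.

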